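# Find the full tin by weight

### The arm

A 6-joint arm with a two-finger parallel gripper is mounted at the origin on a cart in front of the work surface, level with it; the furniture and walls round the work are solid. World frame = base frame: x ahead of the robot, y to its left, z up, the work surface at z = 0. Lengths are in mm, angles in degrees, forces in N, time in s.
With the tool pointing down it reaches from about 300 to 850 mm from the base axis. Payload 4.2 kg.
Tool frame: the origin (TCP) lies midway between the tips of the shut fingers; the grasp point (between the pads) lies 19 mm behind it; y points along the fingers, z is the direction in which the jaws open and shut, and the axes are right-handed (so a half turn about y gives the same grasp; the last joint's range is limited). The gripper opens to 91 mm and grips with 3 to 60 N. Pads are 32 mm wide; open, the fingers measure 118 mm over their backs; the gripper's body (76 mm by 178 mm) begins 60 mm behind the grasp point.
Start: joints at [-77.693, 18.312, 89.639, -0, 72.044, -1.146], TCP at [133.775, -559.238, 213.976] pointing down, gripper open.
Joint ranges: [-177.97, 177.97], [-48.28, 115.42], [12.27, 149.76], [-77.06, 257.06], [2.81, 150.46], [-146.56, 146.56]. Speed limits (degrees/s): [147.25, 147.25, 180, 180, 180, 180].

### API

Orientations are given as [roll, pitch, yaw] about the fixed x, y, z axes, in that order (R = Rz(yaw) Ry(pitch) Rx(roll)).
In Python, from workcell import env gives the robot as it stands.
- The arm moves only by the shell command python3 -m handwheel 'ROWS' [FORCE]. ROWS is JSON, a list of rows, each a list of 3 entries, a list of its own where there are three numbers: the opening, from 0 (shut) to 1 (fully open), then the shift along the tool's x, y, z in mm, then the turn, a rotation vector about the tool's x, y, z in degrees. A call has exactly 10 rows; each row shifts and turns the commanded pose from where the row before left it, along the tool's axes as they then stand; what a row does not reach is not made up. A row lasts 1/12 s, in which the tool goes at most 41.7 mm and 7.16 degrees, less where a joint would pass 70% of its speed; a pose out of reach is approached as far as the arm can. A call is refused whole if a number of a shift passes 41.7 or a number of a turn 7.16, either way. A call with a gripper value outside its range is refused whole. The fingers move at their own pace and stop on an object; FORCE is the grip in N (left out, the last holds). Time passes only in rows, so rows that do not move let the fingers close, or fill a call up. It gives the time, the measured TCP pose, the force and the opening at its end, in the units of the state.
- env.state(): the state, without advancing time (a new reading comes with each control period).
- env.grab_frame(name): name is "side" or "top"; returns the picture (384x512x3 uint8, red, green, blue); there is no depth.
- env.camera_info(name): a dict with "fx", "fy", "cx", "cy" (pixels), "k1" (the pictures are not rectified: a ray, as slopes to the right and down, at radius r is drawn at 1 + k1 r^2 times it, then the intrinsics apply), "camera_from_world" (4x4, takes a point from world to camera coordinates). Camera axes: x right, y down, z forward; pixel columns grow to the right and rows downward; lengths in mm; the calibration is good to about 2 mm. A picture is of the moment at which its call begins. camera_info takes no time and is no camera call.
- env.job_done(): hands the job in, once; it reports no verdict.
Trained networks look in the newest picture that a camera, given by its name, has taken for a name from the list of things; names that differ only in an ending like _2 or _b are one class to them, and where a whole thing is asked for, a point or a joint stands for the part that bears it (a point fixed in the world has none). Each returns a list of dicts, best first, with "p" (0 to 1); they miss things now and then, are a little off and sometimes report something else, mostly with a low value. They report only what shows in the picture. A call takes as long as a camera call. They do not tell look-alikes from the thing itself.
- env.masks_of(camera, label): "region" (384x512 bool, what is visible of it) and "location" ([column, row] in pixels, amid what is visible of it).
The state is a dict: "time_s": time; "qpos": joint angles; "qvel": joint speeds; "effort": joint torques, N m; "ee_pos": TCP position; "ee_rot": TCP orientation; "force": force on the tool from outside, world axes, zero at the start; "torque": the same for the moment, N m; "gripper_width": finger opening in mm.
Only numpy, scipy, OpenCV 4.12 (cv2) and the standard library are available. Lean on these libraries where they do the work, as an engineer would, in place of code of your own. Each camera call takes 0.05 s, during which the arm holds its last target.

### The job

One of these three identical closed tins on the cooktop is full and the other two are nearly empty: lift them to find out by weight which is which. Put the two nearly empty ones away upright in the wooden holder, one to a well, fully down and let go, then pick up the full one and hold it up for me, upright, a good 20 cm above the cooktop, and finish while still holding it there. Don't tip any tin over and leave the lemon, the shaker and the wooden spoon where they are.

Things in the scene. Friction and masses are not known exactly. Their poses are not given: they have to be found in the camera images.
- tin_a_mid (a point): one of three look-alike closed round tins: blue, white paper band, brass-coloured lid (stays shut), 60 mm diameter, 100 mm tall, upright on the glass cooktop (z = 0). Point: its centre, 50 mm above its foot; z is its upright axis. Any of the three may be the full one: full 0.38 to 0.54 kg in all, nearly empty 0.12 to 0.17 kg. What is inside may shift a few mm
- tin_b_mid (a point): one of three look-alike closed round tins: blue, white paper band, brass-coloured lid (stays shut), 60 mm diameter, 100 mm tall, upright on the glass cooktop (z = 0). Point: its centre, 50 mm above its foot; z is its upright axis. Any of the three may be the full one: full 0.38 to 0.54 kg in all, nearly empty 0.12 to 0.17 kg. What is inside may shift a few mm
- tin_c_mid (a point): one of three look-alike closed round tins: blue, white paper band, brass-coloured lid (stays shut), 60 mm diameter, 100 mm tall, upright on the glass cooktop (z = 0). Point: its centre, 50 mm above its foot; z is its upright axis. Any of the three may be the full one: full 0.38 to 0.54 kg in all, nearly empty 0.12 to 0.17 kg. What is inside may shift a few mm
- rack: solid oak tin holder, a low block 266 mm long (its x), 102 mm wide (its y), 32 mm high, fixed on the cooktop, with three round wells in a row along its x, 80 mm apart. Origin: centre of its underside; z up
- well_0 (a point): centre of the flat floor of one of the three round wells of the oak holder, 10 mm above the cooktop; well 67 mm diameter, 22 mm deep, with a small chamfer (at x = -80 mm of the holder)
- well_1 (a point): centre of the flat floor of one of the three round wells of the oak holder, 10 mm above the cooktop; well 67 mm diameter, 22 mm deep, with a small chamfer (the middle one)
- well_2 (a point): centre of the flat floor of one of the three round wells of the oak holder, 10 mm above the cooktop; well 67 mm diameter, 22 mm deep, with a small chamfer (at x = +80 mm of the holder)
- lemon: yellow lemon, 71x53x51 mm, on the worktop left of the cooktop; bystander, origin at its underside
- pepper: small glass shaker with grey top (the one nearer the tins), 44 mm across, 90 mm tall, on the cooktop behind the tins; bystander, origin at its underside
- wooden_spoon: wooden spoon, 310x47x14 mm, lying across the back of the cooktop; bystander, origin at its underside
Not all that is in view belongs to the job. What is shaped like the part that bears tin_c_mid but red is not meant.

How it is judged:
By the outcome, as a careful person would: the job done as asked, in the order asked, and still so for the second after the job is handed in, while the arm keeps its last pose, push and grip.
It also fails if it takes over 72 s, if anything falls off the work surface, if the arm or the gripper's body presses on something with over 40 N, if the wrist force passes 120 N, or if a joint passes its speed limit or range.

## Working session

There is one attempt and no reset: what is moved stays moved. The work goes in short steps, Python scripts to look and compute and a shell command to move; the robot and the scene stay as the last step left them, time stands still between calls to the robot, and variables do not carry over. Pictures are saved under pics/ and viewed, and the job is handed in when it is done.

```bash
ls; mkdir -p pics
python3 - <<'E'
from workcell import env
import cv2,json
s=env.state();print(s)
for c in("side","top"):
    im=env.grab_frame(c);cv2.imwrite(f"pics/{c}0.png",im[:,:,::-1]);i=env.camera_info(c);print(c,i)
E
```

```text
pics
{'time_s': 0.0, 'qpos': array([-7.76939331e+01,  1.83515156e+01,  8.97088986e+01, -1.72689817e-03,
        7.20440880e+01, -1.14667012e+00]), 'qvel': array([ 0.05727526,  0.09860396, -0.029685  ,  0.05635468, -0.08502106,
        0.03535562]), 'effort': array([-1.73273158e-03, -4.12467027e+01, -2.31980574e+01,  7.24461442e-02,
        4.57485463e-02, -1.30960702e-04]), 'ee_pos': array([ 133.64097934, -558.70965934,  213.10466363]), 'ee_rot': array([-9.01045142e+01,  4.49794569e-04, -1.66546730e+02]), 'force': array([0.08883835, 0.40723095, 1.47246903]), 'torque': array([ 0.01819731,  0.03013398, -0.00068618]), 'gripper_width': 91.34620180635888}
side {'fx': 403.579690974657, 'fy': 403.579690974657, 'cx': 254.28914080308033, 'cy': 193.27603019252246, 'k1': 0.02132818768052823, 'camera_from_world': array([[-9.41071546e-01, -3.37457819e-01,  2.25069975e-02,
         5.73133576e+02],
       [-1.95547109e-01,  4.88612165e-01, -8.50305522e-01,
         1.64997562e+02],
       [ 2.75945054e-01, -8.04599511e-01, -5.25807906e-01,
         1.30013010e+03],
       [ 0.00000000e+00,  0.00000000e+00,  0.00000000e+00,
         1.00000000e+00]])}
top {'fx': 438.04083095501034, 'fy': 438.04083095501034, 'cx': 258.6938558118527, 'cy': 183.5449033915253, 'k1': -0.15062143069237321, 'camera_from_world': array([[ 1.29302006e-01, -9.91605017e-01, -6.94228583e-04,
        -2.90785527e+01],
       [-9.69146299e-01, -1.26225242e-01, -2.11713579e-01,
         6.23380183e+02],
       [ 2.09848618e-01,  2.80477996e-02, -9.77331509e-01,
         1.24224176e+03],
       [ 0.00000000e+00,  0.00000000e+00,  0.00000000e+00,
         1.00000000e+00]])}
```

View pics/side0.png

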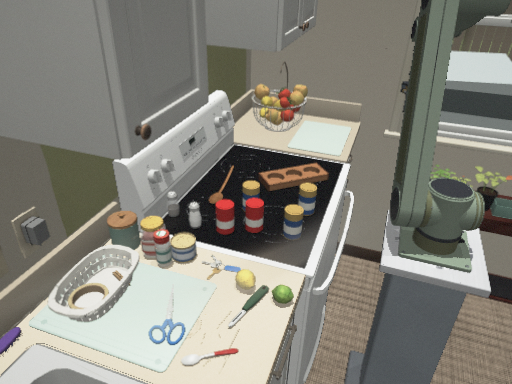

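View pics/top0.png

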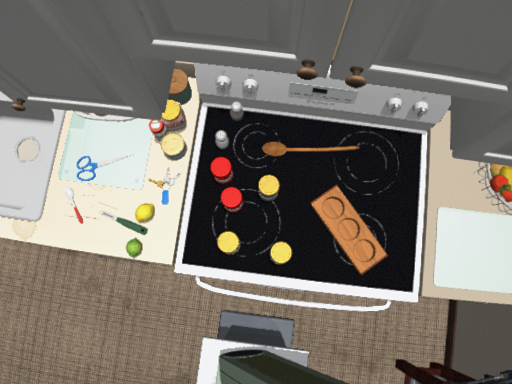

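Side view: blue tins at (251,195), (308,199) and (293,222), red look-alikes at (225,217) and (254,215). Top view: brass lids at (269,185), (228,242) and (281,252), red tins at (221,169) and (232,198), rack at about (349,229).

```bash
cat > h.py <<'E'
from workcell import env
import numpy as np, cv2
from scipy.optimize import least_squares
def proj(c,P):
    i=env.camera_info(c);T=np.array(i["camera_from_world"]);P=np.atleast_2d(P)
    q=P@T[:3,:3].T+T[:3,3];s=q[:,:2]/q[:,2:];r2=(s**2).sum(1,keepdims=True);s=s*(1+i["k1"]*r2)
    return s*[i["fx"],i["fy"]]+[i["cx"],i["cy"]]
def back(c,uv,z):
    f=lambda p:(proj(c,[p[0],p[1],z])[0]-uv)
    return least_squares(f,[500,0]).x
E
python3 - <<'E'
from h import *
for c in("side","top"):
    im=env.grab_frame(c)
    for l in("tin_a_mid","rack","pepper","lemon"):
        r=env.masks_of(c,l)
        for d in r:
            m=d["region"];ys,xs=np.nonzero(m)
            print(c,l,round(d["p"],2),np.round(d["location"],1),m.sum(),(xs.min(),xs.max(),ys.min(),ys.max()),np.round(im[m].mean(0)), np.round(back(c,d["location"],dict(tin_a_mid=100 if c=="top" else 50,rack=32).get(l,0))))
        if l in("tin_a_mid","rack"): np.save(f"m_{c}_{l}.npy",np.array([d["region"] for d in r]))
im=env.grab_frame("top")
# lid colour
hsv=cv2.cvtColor(im,cv2.COLOR_RGB2HSV)
m=((hsv[...,0]>20)&(hsv[...,0]<35)&(hsv[...,1]>130)&(hsv[...,2]>120)).astype(np.uint8)
n,lab,st,ce=cv2.connectedComponentsWithStats(m)
for k in range(1,n):
    if st[k,4]>150: print(st[k],ce[k],np.round(back("top",ce[k],100),1))
crop=im[100:300,180:420];cv2.imwrite("pics/crop0.png",cv2.resize(crop,None,fx=3,fy=3,interpolation=cv2.INTER_CUBIC)[:,:,::-1])
E
```

```text
side tin_a_mid 0.88 [250.6 188.5] 343 (np.int64(243), np.int64(260), np.int64(181), np.int64(209)) [131. 110.  81.] [636. -32.]
side rack 0.81 [291.1 176.6] 1209 (np.int64(259), np.int64(328), np.int64(163), np.int64(190)) [131.  95.  68.] [ 529. -205.]
side pepper 0.75 [193.1 215.9] 316 (np.int64(189), np.int64(202), np.int64(202), np.int64(228)) [134. 134. 131.] [786. 138.]
side lemon 0.62 [245.8 278.5] 298 (np.int64(236), np.int64(255), np.int64(270), np.int64(288)) [211. 198. 129.] [505. 361.]
side lemon 0.51 [219.3 192.5] 175 (np.int64(209), np.int64(232), np.int64(167), np.int64(203)) [145. 104.  71.] [765. -38.]
top tin_a_mid 0.71 [272.  188.2] 404 (np.int64(259), np.int64(278), np.int64(175), np.int64(199)) [205. 179.  88.] [606.  11.]
top tin_a_mid 0.31 [278.9 254.1] 357 (np.int64(270), np.int64(290), np.int64(242), np.int64(263)) [230. 211.  99.] [420. -32.]
top rack 0.96 [346.1 232.2] 2990 (np.int64(310), np.int64(387), np.int64(185), np.int64(274)) [184. 121.  73.] [ 514. -229.]
top pepper 0.61 [222.1 137.1] 175 (np.int64(216), np.int64(227), np.int64(131), np.int64(148)) [152. 152. 151.] [773. 191.]
top lemon 0.74 [143.7 213.1] 275 (np.int64(135), np.int64(153), np.int64(204), np.int64(221)) [209. 195.  67.] [496. 399.]
[162 100  18  20 257] [170.92217899 110.21789883] [807.3 346.2]
[491 166  21  25 179] [504.89385475 173.90502793] [ 743.2 -699.2]
[259 175  20  20 330] [268.47878788 184.61212121] [615.3  22.1]
[136 204  17  17 248] [144.10887097 212.06854839] [487.8 369.6]
[217 231  22  22 363] [227.55371901 241.6584022 ] [436.  116.6]
[270 242  22  22 366] [280.6420765  252.05464481] [426.3 -36.4]
```

View pics/crop0.png

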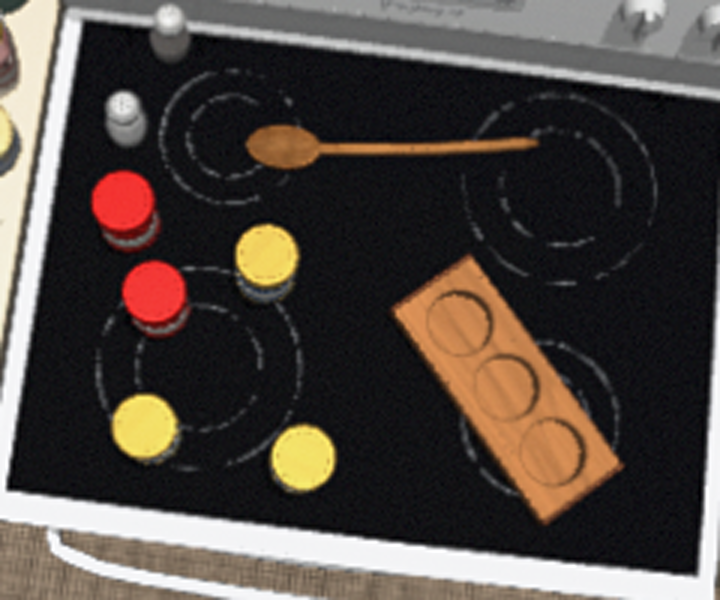

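The enlarged crop shows three brass-lidded blue tins at full-image pixels (268,185), (228,242) and (281,252). These are the ones meant. The two red-lidded ones at (221,169) and (232,198) are decoys. Next I fit precise poses from both cameras.

```bash
cat > fit.py <<'E'
from h import *
import sys
def render(c,pts,S=4):
    h=cv2.convexHull(proj(c,pts).astype(np.float32))[:,0]
    m=np.zeros((384*S,512*S),np.uint8);cv2.fillPoly(m,[np.round((h+.5)*S-.5).astype(int)],255)
    return cv2.resize(m,(512,384),interpolation=cv2.INTER_AREA)/255.
def rackpts(x,y,a):
    a=np.deg2rad(a);R=np.array([[np.cos(a),-np.sin(a)],[np.sin(a),np.cos(a)]])
    return np.array([[*(R@[sx*133,sy*51]+[x,y]),z] for sx in(-1,1) for sy in(-1,1) for z in(0,32)])
def cyl(x,y,z0,z1,r):
    t=np.linspace(0,2*np.pi,40);return np.array([[x+r*np.cos(k),y+r*np.sin(k),z] for k in t for z in(z0,z1)])
E
python3 - <<'E'
from fit import *
from scipy.optimize import minimize
ims={c:env.grab_frame(c) for c in("side","top")}
# rack colour masks
def rackmask(c,box):
    hsv=cv2.cvtColor(ims[c],cv2.COLOR_RGB2HSV);v=(hsv[...,1]>80)&(hsv[...,2]>60)&(hsv[...,0]<22)
    m=np.zeros_like(v,np.uint8);x0,x1,y0,y1=box;m[y0:y1,x0:x1]=v[y0:y1,x0:x1]
    m=cv2.morphologyEx(m,cv2.MORPH_CLOSE,np.ones((7,7)));return m.astype(float)
ms={"top":rackmask("top",(300,400,175,285)),"side":rackmask("side",(252,335,158,193))}
for cs in(("top",),("side",),("top","side")):
    f=lambda p:sum(np.abs(render(c,rackpts(*p))-ms[c]).sum()/ms[c].sum() for c in cs)
    r=minimize(f,[510,-230,-40],method="Nelder-Mead",options=dict(initial_simplex=[[510,-230,-40],[530,-230,-40],[510,-210,-40],[510,-230,-55]]));print(cs,np.round(r.x,1),round(r.fun,3))
    r2=minimize(f,[510,-230,40],method="Nelder-Mead",options=dict(initial_simplex=[[510,-230,40],[530,-230,40],[510,-210,40],[510,-230,55]]));print(cs,np.round(r2.x,1),round(r2.fun,3))
# lids
for c,box in(("top",(200,330,150,270)),("side",(240,320,178,222))):
    hsv=cv2.cvtColor(ims[c],cv2.COLOR_RGB2HSV)
    m=((hsv[...,0]>15)&(hsv[...,0]<35)&(hsv[...,1]>110)&(hsv[...,2]>90)).astype(np.uint8)
    n,lab,st,ce=cv2.connectedComponentsWithStats(m)
    for k in range(1,n):
        x,y=ce[k]
        if st[k,4]>80 and box[0]<x<box[1] and box[2]<y<box[3]:
            mk=(lab==k).astype(float)
            p0=back(c,ce[k],100)
            for lidh in (0.5,12):
                f=lambda p:np.abs(render(c,cyl(p[0],p[1],100-lidh,100,30))-mk).sum()/mk.sum()
                r=minimize(f,p0,method="Nelder-Mead",options=dict(initial_simplex=[p0,p0+[8,0],p0+[0,8]]));print(c,np.round(ce[k]),st[k,4],lidh,np.round(r.x,1),round(r.fun,3))
hsv=cv2.cvtColor(ims["top"],cv2.COLOR_RGB2HSV)
m=(((hsv[...,0]<6)|(hsv[...,0]>174))&(hsv[...,1]>150)&(hsv[...,2]>160)).astype(np.uint8)
n,lab,st,ce=cv2.connectedComponentsWithStats(m)
for k in range(1,n):
    if st[k,4]>150:print("red",ce[k],back("top",ce[k],100))
v=cv2.resize(ims["side"][150:260,180:340],None,fx=4.5,fy=4.5,interpolation=cv2.INTER_CUBIC);cv2.imwrite("pics/crops.png",v[:,:,::-1])
E
```

```text
('top',) [ 528.3 -237.5   42.5] 0.044
('top',) [ 527.6 -237.2   41.9] 0.041
('side',) [ 530.6 -242.6   41.8] 0.224
('side',) [ 530.7 -242.4   41.6] 0.224
('top', 'side') [ 528.9 -238.3   41.6] 0.287
('top', 'side') [ 528.7 -238.5   41.5] 0.289
top [268. 185.] 355 0.5 [615.3  22.3] 0.065
top [268. 185.] 355 12 [616.   22.3] 0.049
top [228. 242.] 383 0.5 [436.5 116.3] 0.07
top [228. 242.] 383 12 [436.6 116.9] 0.06
top [281. 252.] 382 0.5 [426.9 -36.5] 0.06
top [281. 252.] 382 12 [427.1 -36.5] 0.058
side [251. 187.] 212 0.5 [616.1  23.7] 0.405
side [251. 187.] 212 12 [616.4  23.3] 0.206
side [308. 189.] 213 0.5 [426. -26.] 0.417
side [308. 189.] 213 12 [428.1 -37. ] 0.21
side [293. 212.] 256 0.5 [437.4 120.6] 0.363
side [293. 212.] 256 12 [436.7 120.3] 0.186
red [220.38853503 166.49681529] [651.07173971 169.05792442]
red [230.85538462 196.8       ] [565.44484664 125.58052273]
```

View pics/crops.png

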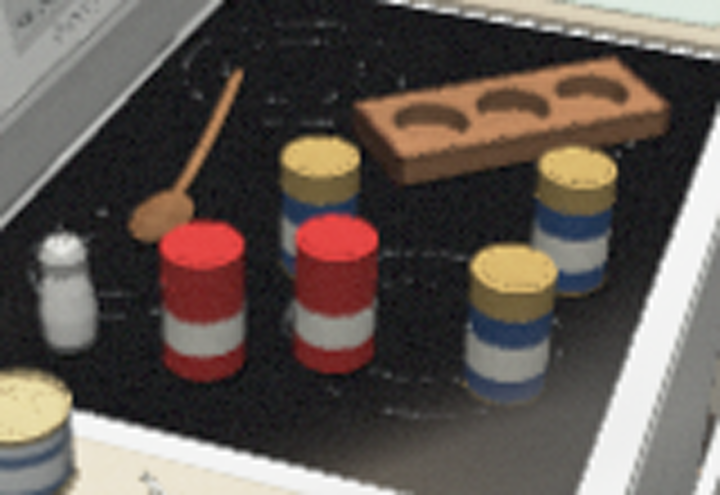

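The crop confirms three blue tins with brass lids, and both cameras agree on where they are. Estimates in mm: tin 1 (616,22), tin 2 (437,118), tin 3 (427,-37). The rack is at (528,-238) with yaw 42°. I'll turn the jaws across the rack and move to tin 3.

```bash
cat > to.py <<'E'
from h import *
import sys
from scipy.spatial.transform import Rotation as Ro
s=env.state();R=Ro.from_euler("xyz",s["ee_rot"],degrees=True).as_matrix();p=s["ee_pos"]
print("t",round(s["time_s"],2),"p",p.round(1),"rot",s["ee_rot"].round(2),"F",s["force"].round(2),"T",s["torque"].round(2),"w",round(s["gripper_width"],1),"q",s["qpos"].round(0))
if len(sys.argv)>3:
    d=np.array([float(a) for a in sys.argv[1:4]])-p
    t=R.T@d;print("tool shift",t.round(1),"norm",np.linalg.norm(t).round(1))
    if len(sys.argv)>4: print("yaw turn y", -(((float(sys.argv[4])-s["ee_rot"][2])+180)%360-180), "tool up tilt fix: roll err",(-90-s["ee_rot"][0]).round(2),"pitch err",s["ee_rot"][1].round(2))
E
python3 -m handwheel '[[1,[0,0,0],[0,-7.1,0]],[1,[0,0,0],[0,-7.1,0]],[1,[0,0,0],[0,-7.1,0]],[1,[0,0,0],[0,-7.1,0]],[1,[-20,0,-7],[0,0,0]],[1,[-37.8,4,-12.7],[0,0,0]],[1,[-37.8,4,-12.7],[0,0,0]],[1,[-37.8,4,-12.7],[0,0,0]],[1,[-37.8,4,-12.7],[0,0,0]],[1,[-37.8,4,-12.7],[0,0,0]]]' 12; python3 to.py 427.3 -36.7 150 -138
```

```text
time_s: 1.58
ee_pos: [242.9, -365.7, 193.9]
ee_rot: [-90.0, 0.0, -138.2]
force: [1.2, 0.1, 0.6]
gripper_width: 90.7
t 1.58 p [ 242.9 -365.7  193.9] rot [ -89.96    0.   -138.2 ] F [1.24 0.08 0.56] T [-0.06 -0.07 -0.04] w 90.7 q [-58.   7. 108.   0.  65. -10.]
tool shift [-356.7   43.9 -122.3] norm 379.7
yaw turn y -0.19989866825852687 tool up tilt fix: roll err -0.04 pitch err 0.0
```

```bash
python3 -m handwheel '[[1,[-38,4,-13],[0,0,0]],[1,[-38,4,-13],[0,0,0]],[1,[-38,4,-13],[0,0,0]],[1,[-38,4,-13],[0,0,0]],[1,[-38,5,-13],[0,0,0]],[1,[-38,5,-13],[0,0,0]],[1,[-38,5,-13],[0,0,0]],[1,[-38,5,-13],[0,0,0]],[1,[-38,4,-13],[0,0,0]],[1,[-14.7,4,-5.3],[0,0,0]]]'; python3 to.py 427.3 -36.7 46 -138
```

```text
time_s: 2.42
ee_pos: [428.7, -34.5, 150.1]
ee_rot: [-90.0, 0.1, -138.0]
force: [0.2, -1.2, 0.2]
gripper_width: 91.3
t 2.42 p [428.7 -34.5 150.1] rot [ -89.96    0.15 -137.96] F [ 0.25 -1.18  0.19] T [-0.04 -0.03 -0.03] w 91.3 q [ -6.   8. 113.   0.  58.  42.]
tool shift [  2.8 104.1   0.6] norm 104.1
yaw turn y 0.04240267869013792 tool up tilt fix: roll err -0.04 pitch err 0.15
```

```bash
python3 -m handwheel '[[1,[2,25,0.5],[0,0,0]],[1,[0.8,30,0],[0,0,0]],[1,[0,30,0],[0,0,0]],[1,[0,19,0],[0,0,0]],[1,[0,0,0],[0,0,0]],[0,[0,0,0],[0,0,0]],[0,[0,0,0],[0,0,0]],[0,[0,0,0],[0,0,0]],[0,[0,0,0],[0,0,0]],[0,[0,0,0],[0,0,0]]]' 25; python3 to.py 427.3 -36.7 46 -138
```

```text
time_s: 3.25
ee_pos: [424.9, -40.2, 46.9]
ee_rot: [-90.0, 0.1, -138.2]
force: [-2.8, 3.5, 3.5]
gripper_width: 60.6
t 3.25 p [424.9 -40.2  46.9] rot [-8.9980e+01  6.0000e-02 -1.3819e+02] F [-2.81  3.46  3.47] T [ 0.7   0.55 -0.02] w 60.6 q [ -7.  16. 122.   0.  42.  41.]
tool shift [-4.1  0.9 -1. ] norm 4.4
yaw turn y -0.18503681087841528 tool up tilt fix: roll err -0.02 pitch err 0.06
```

```bash
python3 -m handwheel '[[0,[0,-10,0],[0,0,0]],[0,[0,-20,0],[0,0,0]],[0,[0,-25,0],[0,0,0]],[0,[0,-20,0],[0,0,0]],[0,[0,-5,0],[0,0,0]],[0,[0,0,0],[0,0,0]],[0,[0,0,0],[0,0,0]],[0,[0,0,0],[0,0,0]],[0,[0,0,0],[0,0,0]],[0,[0,0,0],[0,0,0]]]'; python3 to.py
python3 - <<'E'
from h import *
F=[]
for c in("top","side","top","side"):
    im=env.grab_frame(c);cv2.imwrite(f"pics/l1{c}.png",im[:,:,::-1]);s=env.state();F.append(np.r_[s["force"],s["torque"],s["ee_pos"]].round(2))
for f in F:print(f)
E
```

```text
time_s: 4.08
ee_pos: [424.0, -40.4, 124.8]
ee_rot: [-90.1, -0.1, -138.1]
force: [0.6, 0.1, -4.6]
gripper_width: 59.5
t 4.08 p [424.  -40.4 124.8] rot [-9.0100e+01 -1.0000e-01 -1.3815e+02] F [ 0.6   0.11 -4.57] T [-0.04 -0.03  0.  ] w 59.5 q [ -7.  10. 116.  -0.  55.  41.]
[ 1.9000e-01 -2.2000e-01 -5.6100e+00 -3.0000e-02 -2.0000e-02  4.0000e-02
  4.2421e+02 -4.0350e+01  1.2505e+02]
[-1.6000e-01 -4.4000e-01 -4.5600e+00 -3.0000e-02 -8.0000e-02  3.0000e-02
  4.2437e+02 -4.0390e+01  1.2525e+02]
[-5.7000e-01 -5.9000e-01 -3.2000e+00 -2.0000e-02 -6.0000e-02 -3.0000e-02
  4.2452e+02 -4.0430e+01  1.2543e+02]
[ 7.0000e-02  4.7000e-01 -4.5800e+00 -0.0000e+00 -3.0000e-02  4.0000e-02
  4.2461e+02 -4.0430e+01  1.2559e+02]
```

View pics/l1side.png

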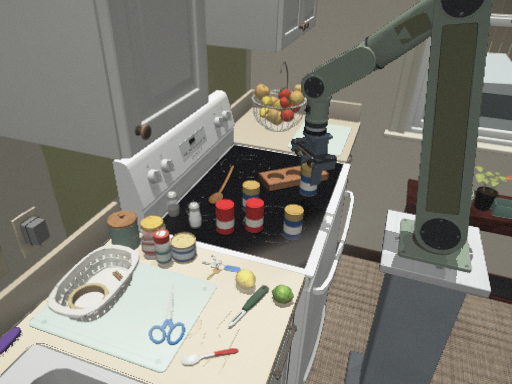

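View pics/l1top.png

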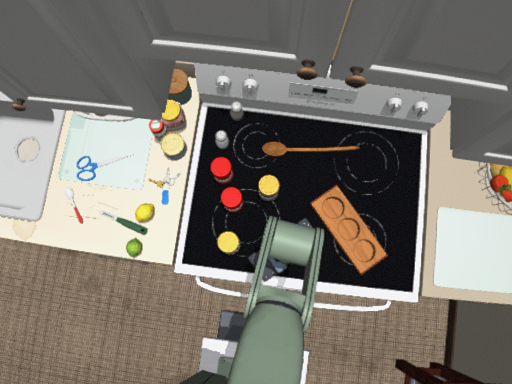

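Tin 3 is held and off the cooktop. Fz is about -4.5 N against an unladen baseline of +0.5 N, so it weighs roughly 5 N and is the full one. I'll set it back down, let go, and go to tin 2.

```bash
python3 -m handwheel '[[0,[0,15,0],[0,0,0]],[0,[0,25,0],[0,0,0]],[0,[0,25,0],[0,0,0]],[0,[0,9,0],[0,0,0]],[0,[0,4,0],[0,0,0]],[0,[0,1.5,0],[0,0,0]],[0,[0,0,0],[0,0,0]],[0,[0,0,0],[0,0,0]],[1,[0,0,0],[0,0,0]],[1,[0,0,0],[0,0,0]]]'; python3 to.py 427.3 -36.7 150
```

```text
time_s: 5.12
ee_pos: [426.0, -40.7, 47.2]
ee_rot: [-89.9, 0.1, -138.1]
force: [-0.2, -0.2, -0.4]
gripper_width: 69.9
t 5.12 p [426.  -40.7  47.2] rot [-8.9870e+01  1.0000e-01 -1.3815e+02] F [-0.23 -0.18 -0.41] T [ 0.03  0.01 -0.07] w 69.9 q [ -7.  16. 122.  -0.  42.  41.]
tool shift [  -3.8 -102.8   -1.9] norm 102.9
```

```bash
python3 -m handwheel '[[1,[0,0,0],[0,0,0]],[1,[0,0,0],[0,0,0]],[1,[0,-25,0],[0,0,0]],[1,[0,-40,0],[0,0,0]],[1,[0,-40,0],[0,0,0]],[1,[-26,0,-26],[0,0,0]],[1,[-28,0,-28],[0,0,0]],[1,[-28,0,-28],[0,0,0]],[1,[-20,0,-20],[0,0,0]],[1,[-10,0,-9],[0,0,0]]]'; python3 to.py 436.6 118.2 47
python3 - <<'E'
from h import *
from fit import *
im=env.grab_frame("side");cv2.imwrite("pics/s2.png",im[:,:,::-1])
s=env.state();print(s["ee_pos"],s["force"])
E
python3 to.py 436.6 118.2 47
```

```text
time_s: 5.95
ee_pos: [434.4, 120.0, 151.9]
ee_rot: [-90.0, 0.1, -138.0]
force: [1.2, 0.0, -0.7]
gripper_width: 91.1
t 5.95 p [434.4 120.  151.9] rot [-9.0000e+01  1.1000e-01 -1.3801e+02] F [ 1.21  0.03 -0.71] T [-0.06 -0.03 -0.01] w 91.1 q [ 14.  10. 111.   0.  59.  62.]
tool shift [ -0.3 104.9   2.8] norm 104.9
[434.85156609 120.83176385 151.79588856] [ 1.52294337 -0.0164633   0.59180529]
t 6.0 p [434.9 120.8 151.8] rot [ -90.02    0.16 -137.97] F [ 1.52 -0.02  0.59] T [ 0.04 -0.05  0.03] w 90.6 q [ 14.  10. 111.   0.  59.  62.]
tool shift [  0.8 104.8   3.2] norm 104.8
```

View pics/s2.png

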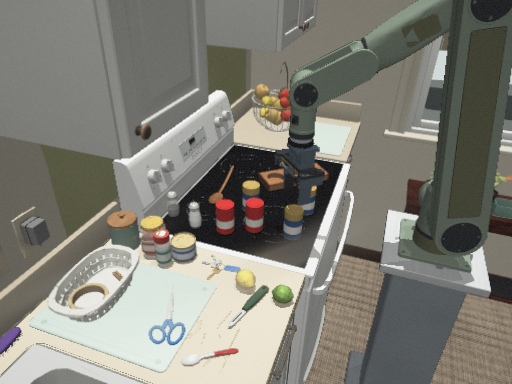

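Tin 3 (308,199) stands upright where it was. The gripper is over tin 2 at (293,222), whose lid is now in its shadow. Descending.

```bash
python3 -m handwheel '[[1,[0.5,25,2],[0,0,0]],[1,[0,32,0.5],[0,0,0]],[1,[0,32,0],[0,0,0]],[1,[0,16,0],[0,0,0]],[1,[0,0,0],[0,0,0]],[0,[0,0,0],[0,0,0]],[0,[0,0,0],[0,0,0]],[0,[0,0,0],[0,0,0]],[0,[0,0,0],[0,0,0]],[0,[0,0,0],[0,0,0]]]' 25; python3 to.py 436.6 118.2 46 -138
python3 -m handwheel '[[0,[0,-10,0],[0,0,0]],[0,[0,-20,0],[0,0,0]],[0,[0,-25,0],[0,0,0]],[0,[0,-25,0],[0,0,0]],[0,[0,-5,0],[0,0,0]],[0,[0,0,0],[0,0,0]],[0,[0,0,0],[0,0,0]],[0,[0,0,0],[0,0,0]],[0,[0,0,0],[0,0,0]],[0,[0,0,0],[0,0,0]]]'
python3 - <<'E'
from h import *
F=[]
for c in("side","top","side","side"):
    im=env.grab_frame(c);cv2.imwrite(f"pics/l2{c}.png",im[:,:,::-1]);s=env.state();F.append(np.r_[s["force"],s["ee_pos"]].round(2))
for f in F:print(f)
E
python3 to.py
```

```text
time_s: 6.83
ee_pos: [436.1, 114.9, 47.5]
ee_rot: [-89.9, 0.1, -138.2]
force: [-0.2, 0.9, 0.4]
gripper_width: 60.7
t 6.83 p [436.1 114.9  47.5] rot [-8.9940e+01  1.1000e-01 -1.3816e+02] F [-0.22  0.92  0.4 ] T [0.06 0.07 0.01] w 60.7 q [ 13.  18. 119.   0.  43.  61.]
tool shift [-2.6  1.5 -2.1] norm 3.6
yaw turn y -0.15741195754128512 tool up tilt fix: roll err -0.06 pitch err 0.11
time_s: 7.67
ee_pos: [434.7, 114.6, 130.2]
ee_rot: [-90.1, -0.1, -138.1]
force: [-0.4, 0.1, -0.4]
gripper_width: 59.3
[ 3.7000e-01  5.0000e-01 -6.8000e-01  4.3486e+02  1.1465e+02  1.3043e+02]
[ 1.0000e-01  2.4000e-01 -1.3600e+00  4.3501e+02  1.1467e+02  1.3064e+02]
[-6.9000e-01 -6.0000e-02 -1.5200e+00  4.3515e+02  1.1472e+02  1.3084e+02]
[-1.6000e-01  5.6000e-01 -1.6600e+00  4.3525e+02  1.1475e+02  1.3101e+02]
t 7.87 p [435.2 114.7 131. ] rot [-9.0020e+01 -5.0000e-02 -1.3815e+02] F [-0.16  0.56 -1.66] T [-0.05 -0.01  0.01] w 59.6 q [ 13.  12. 112.  -0.  56.  61.]
```

View pics/l2side.png

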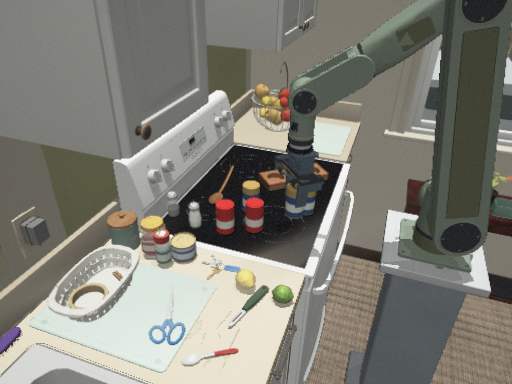

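Tin 2 reads about -1.5 N, so it is nearly empty. I'll refine the well positions in both cameras before placing it.

Run:
```python
from fit import *
def ov(c,fn,box,S,pose,out):
    im=cv2.imread(fn);x0,x1,y0,y1=box;v=cv2.resize(im[y0:y1,x0:x1],None,fx=S,fy=S,interpolation=cv2.INTER_CUBIC)
    a=np.deg2rad(pose[2]);e=np.array([np.cos(a),np.sin(a)])
    t=lambda P:np.round((proj(c,P)-[x0,y0]+.5)*S-.5).astype(int)
    q=rackpts(*pose);cor=q[q[:,2]>1][[0,1,3,2]];cv2.polylines(v,[t(cor)],True,(0,255,0),1)
    for k in(-80,0,80):
        o=np.array(pose[:2])+k*e;th=np.linspace(0,2*np.pi,60)
        cv2.polylines(v,[t(np.c_[o[0]+33.5*np.cos(th),o[1]+33.5*np.sin(th),th*0+32])],True,(255,255,0),1)
    cv2.imwrite(out,v)
ov("top","pics/top0.png",(300,400,175,285),7*0.78,(528,-237.3,42),"pics/ovt.png")
ov("side","pics/side0.png",(250,340,155,200),8,(528,-237.3,42),"pics/ovs.png")
```

```text
(no output)
```

View pics/ovt.png

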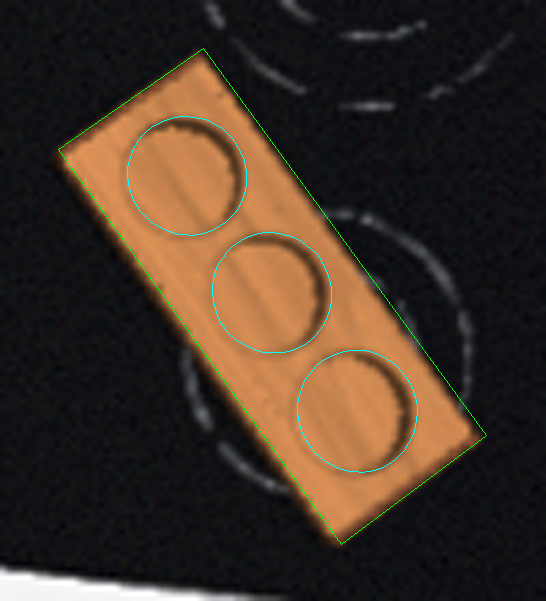

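View pics/ovs.png

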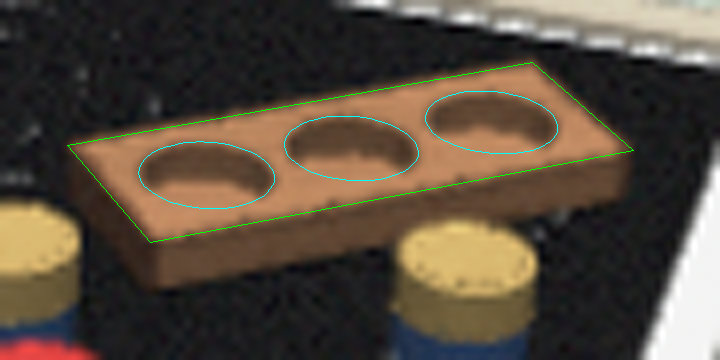

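The overlays match the rack and the well rims in both views, with the rack at (528,-237.5) and yaw 42°. Next I lift clear of tin 3 and carry tin 2 to well_0.

```bash
python3 -m handwheel '[[0,[0,-25,0],[0,0,0]],[0,[0,-25,0],[0,0,0]],[0,[10,0,12],[0,0,0]],[0,[20,0,26],[0,0,0]],[0,[23,0,30],[0,0,0]],[0,[23,0,30],[0,0,0]],[0,[23,0,30],[0,0,0]],[0,[23,0,30],[0,0,0]],[0,[23,0,30],[0,0,0]],[0,[23,0,30],[0,0,0]]]' 25; python3 to.py 466.3 -293 130 -138
```

```text
time_s: 8.7
ee_pos: [455.5, -161.6, 181.4]
ee_rot: [-90.0, 0.0, -138.2]
force: [0.5, 0.5, -1.1]
gripper_width: 59.6
t 8.7 p [ 455.5 -161.6  181.4] rot [-8.9990e+01  1.0000e-02 -1.3816e+02] F [ 0.46  0.55 -1.06] T [-0.02 -0.11 -0.02] w 59.6 q [-21.  12. 104.   0.  64.  27.]
tool shift [ 79.6  51.4 105.1] norm 141.6
yaw turn y -0.16306683108021502 tool up tilt fix: roll err -0.01 pitch err 0.01
```

```bash
python3 -m handwheel '[[0,[20,0,28],[0,0,0]],[0,[23,0,30],[0,0,0]],[0,[20,0,25],[0,0,0]],[0,[12,10,16],[0,0,0]],[0,[4.6,20,6],[0,0,0]],[0,[0,20,0],[0,0,0]],[0,[0,20,0],[0,0,0]],[0,[0,11,0],[0,0,0]],[0,[0,0,0],[0,0,0]],[0,[0,0,0],[0,0,0]]]'
python3 - <<'E'
from h import *
for c in("side","top"):
    im=env.grab_frame(c);cv2.imwrite(f"pics/w0{c}.png",im[:,:,::-1])
    b=(235,345,130,205) if c=="side" else (290,400,180,290)
    cv2.imwrite(f"pics/w0{c}z.png",cv2.resize(im[b[2]:b[3],b[0]:b[1]],None,fx=5,fy=5,interpolation=cv2.INTER_CUBIC)[:,:,::-1])
E
python3 to.py 466.3 -293 100 -138
```

```text
time_s: 9.53
ee_pos: [466.3, -290.9, 100.0]
ee_rot: [-90.1, -0.0, -138.2]
force: [-0.2, 0.2, -1.3]
gripper_width: 59.9
t 9.63 p [ 467.2 -291.4  101.4] rot [-8.9890e+01  2.0000e-02 -1.3814e+02] F [-0.2   0.55 -0.95] T [-0.05  0.03 -0.04] w 59.8 q [-33.  22. 102.  -0.  56.  15.]
tool shift [1.7 1.4 0.6] norm 2.3
yaw turn y -0.1382873364153454 tool up tilt fix: roll err -0.11 pitch err 0.02
```

View pics/w0sidez.png

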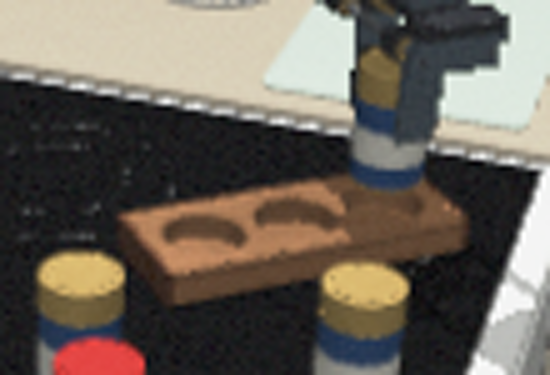

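View pics/w0topz.png

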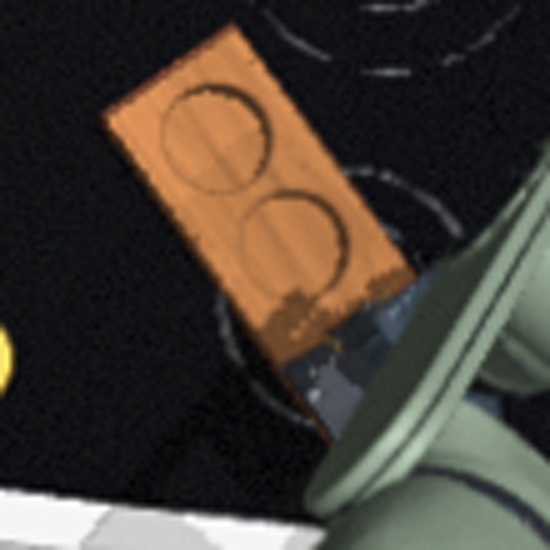

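```bash
cat > ovtin.py <<'E'
from fit import *
import sys
def edges(fn,c,x,y,z0,zs):
    """silhouette edge columns at heights zs: measured blue/white/dark contrast vs predicted"""
    im=cv2.imread(fn)[:,:,::-1].astype(int)
    return im
fn,x,y,z0,out=sys.argv[1],*map(float,sys.argv[2:5]),sys.argv[5]
im=cv2.imread(fn);b=(285,345,140,185) if len(sys.argv)<7 else tuple(map(int,sys.argv[6].split(",")));S=10
v=cv2.resize(im[b[2]:b[3],b[0]:b[1]],None,fx=S,fy=S,interpolation=cv2.INTER_CUBIC)
t=lambda P:np.round((proj("side",P)-[b[0],b[2]]+.5)*S-.5).astype(int)
th=np.linspace(0,2*np.pi,60)
h=cv2.convexHull(t(cyl(x,y,z0,z0+100,30)));cv2.polylines(v,[h],True,(0,255,0),1)
for k in(-80,0,80):
    a=np.deg2rad(42);ox,oy=528+k*np.cos(a),-237.5+k*np.sin(a)
    cv2.polylines(v,[t(np.c_[ox+33.5*np.cos(th),oy+33.5*np.sin(th),th*0+32])],True,(255,255,0),1)
cv2.imwrite(out,v)
E
python3 ovtin.py pics/w0side.png 469.4 -289.4 54 pics/ov1.png
```

```text
(no output)
```

View pics/ov1.png

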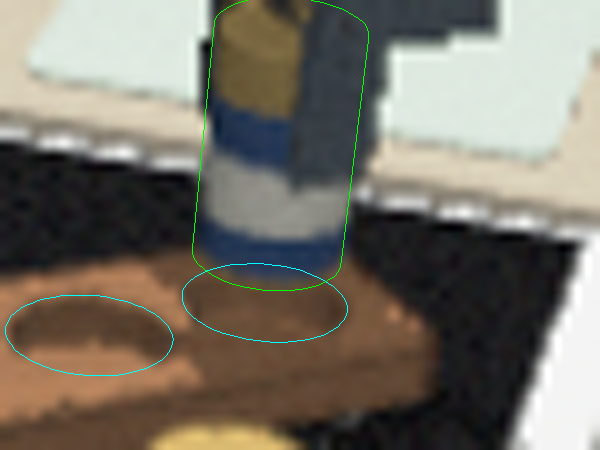

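The held tin hangs over well_0, about 1 mm off in the overlay. I nudge it and lower slowly, watching the force.

```bash
python3 -m handwheel '[[0,[0.3,6,1],[0,0,0]],[0,[0,6,0],[0,0,0]],[0,[0,4,0],[0,0,0]],[0,[0,3,0],[0,0,0]],[0,[0,2,0],[0,0,0]],[0,[0,2,0],[0,0,0]],[0,[0,2,0],[0,0,0]],[0,[0,2,0],[0,0,0]],[0,[0,2,0],[0,0,0]],[0,[0,0,0],[0,0,0]]]'; python3 to.py
python3 - <<'E'
from h import *
im=env.grab_frame("side");cv2.imwrite(f"pics/w1side.png",im[:,:,::-1])
E
python3 ovtin.py pics/w1side.png 468.5 -291 25 pics/ov2.png
```

```text
time_s: 10.47
ee_pos: [466.7, -291.8, 71.1]
ee_rot: [-90.0, -0.0, -138.1]
force: [0.2, 0.6, -0.9]
gripper_width: 59.5
t 10.47 p [ 466.7 -291.8   71.1] rot [-9.0040e+01 -1.0000e-02 -1.3814e+02] F [ 0.21  0.62 -0.91] T [-0.1  -0.07  0.  ] w 59.5 q [-33.  24. 104.  -0.  52.  15.]
```

View pics/ov2.png

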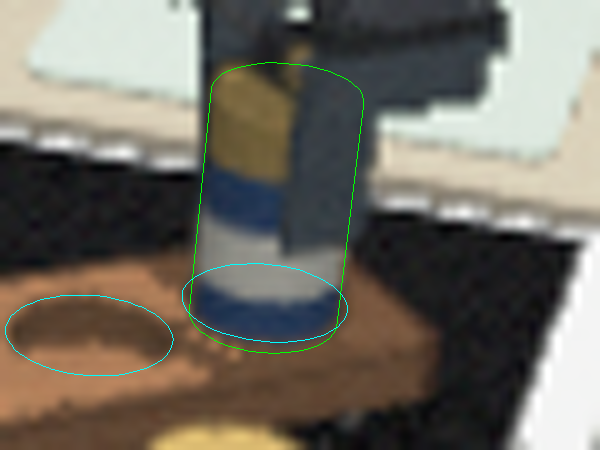

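No contact force with the foot at about 24 mm, below the 32 mm rim, so it is entering the well. Continuing to the floor.

```bash
python3 -m handwheel '[[0,[0,3,0],[0,0,0]],[0,[0,3,0],[0,0,0]],[0,[0,2,0],[0,0,0]],[0,[0,2,0],[0,0,0]],[0,[0,1.5,0],[0,0,0]],[0,[0,1,0],[0,0,0]],[0,[0,1,0],[0,0,0]],[0,[0,1,0],[0,0,0]],[0,[0,0,0],[0,0,0]],[0,[0,0,0],[0,0,0]]]'; python3 to.py
```

```text
time_s: 11.35
ee_pos: [467.0, -292.0, 57.4]
ee_rot: [-90.0, 0.0, -138.1]
force: [-0.5, 0.6, 2.6]
gripper_width: 59.5
t 11.35 p [ 467.  -292.    57.4] rot [ -89.98    0.   -138.15] F [-0.45  0.57  2.57] T [ 0.11  0.15 -0.01] w 59.5 q [-33.  25. 105.  -0.  50.  15.]
```

The floor contact came at the expected height (TCP 57.4 mm, foot about 10 mm). Release and rise.

```bash
python3 -m handwheel '[[1,[0,0,0],[0,0,0]],[1,[0,0,0],[0,0,0]],[1,[0,0,0],[0,0,0]],[1,[0,0,0],[0,0,0]],[1,[0,-10,0],[0,0,0]],[1,[0,-30,0],[0,0,0]],[1,[0,-40,0],[0,0,0]],[1,[0,-30,0],[0,0,0]],[1,[-20,0,-12],[0,0,0]],[1,[-25,0,-15],[0,0,0]]]'; python3 to.py 616 22.5 150 -138
python3 - <<'E'
from h import *
im=env.grab_frame("side");cv2.imwrite(f"pics/w2side.png",im[:,:,::-1])
E
python3 ovtin.py pics/w2side.png 468.5 -291 10 pics/ov3.png
```

```text
time_s: 12.18
ee_pos: [483.8, -243.5, 170.3]
ee_rot: [-89.6, 0.1, -138.3]
force: [0.5, 0.4, -0.5]
gripper_width: 91.3
t 12.18 p [ 483.8 -243.5  170.3] rot [-8.9620e+01  1.1000e-01 -1.3833e+02] F [ 0.47  0.42 -0.48] T [-0.02 -0.03 -0.01] w 91.3 q [-28.  17.  98.  -0.  64.  20.]
tool shift [-275.5   20.1 -110.9] norm 297.7
yaw turn y -0.32743508145904343 tool up tilt fix: roll err -0.38 pitch err 0.11
```

View pics/ov3.png

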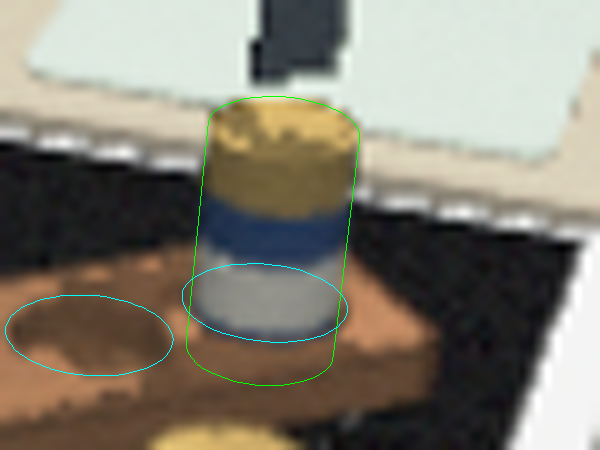

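Tin 2 is seated upright in well_0: the overlay lid and sides match, and the foot band is hidden below the rim. On to tin 1.

```bash
python3 -m handwheel '[[1,[-36,2,-14],[0,0,0]],[1,[-36,3,-15],[0,0,0]],[1,[-36,3,-15],[0,0,0]],[1,[-36,3,-15],[0,0,0]],[1,[-36,3,-15],[0,0,0]],[1,[-36,3,-15],[0,0,0]],[1,[-34,3,-13],[0,0,0]],[1,[-18,0,-6],[0,0,0]],[1,[-5,0,-2],[0,0,0]],[1,[0,0,0],[0,0,0]]]'; python3 to.py 616 22.5 47 -138
```

```text
time_s: 13.07
ee_pos: [612.8, 23.5, 147.0]
ee_rot: [-90.0, -0.0, -138.0]
force: [-0.9, 0.2, -0.0]
gripper_width: 91.1
t 13.07 p [612.8  23.5 147. ] rot [-8.999e+01 -1.000e-02 -1.380e+02] F [-0.87  0.23 -0.01] T [-0.01 -0.04 -0.03] w 91.1 q [ 1. 24. 90. -0. 65. 49.]
tool shift [ -1.7 100.    2.9] norm 100.1
yaw turn y -0.004896811821339497 tool up tilt fix: roll err -0.01 pitch err -0.01
```

```bash
python3 -m handwheel '[[1,[-1.5,22,2],[0,0,0]],[1,[0,32,0.5],[0,0,0]],[1,[0,30,0],[0,0,0]],[1,[0,16,0],[0,0,0]],[1,[0,0,0],[0,0,0]],[0,[0,0,0],[0,0,0]],[0,[0,0,0],[0,0,0]],[0,[0,0,0],[0,0,0]],[0,[0,0,0],[0,0,0]],[0,[0,0,0],[0,0,0]]]' 25; python3 to.py 616 22.5 47 -138
python3 -m handwheel '[[0,[0,-10,0],[0,0,0]],[0,[0,-20,0],[0,0,0]],[0,[0,-25,0],[0,0,0]],[0,[0,-25,0],[0,0,0]],[0,[0,-5,0],[0,0,0]],[0,[0,0,0],[0,0,0]],[0,[0,0,0],[0,0,0]],[0,[0,0,0],[0,0,0]],[0,[0,0,0],[0,0,0]],[0,[0,0,0],[0,0,0]]]'
python3 - <<'E'
from h import *
F=[]
for c in("side","top","side","side"):
    im=env.grab_frame(c);cv2.imwrite(f"pics/l3{c}.png",im[:,:,::-1]);s=env.state();F.append(np.r_[s["force"],s["ee_pos"]].round(2))
for f in F:print(f)
E
python3 to.py
```

```text
time_s: 13.9
ee_pos: [615.8, 21.4, 48.3]
ee_rot: [-89.9, 0.1, -138.2]
force: [-1.3, 0.3, 0.9]
gripper_width: 60.4
t 13.9 p [615.8  21.4  48.3] rot [-8.9920e+01  9.0000e-02 -1.3815e+02] F [-1.3   0.27  0.93] T [0.16 0.15 0.03] w 60.4 q [ 1. 30. 97.  0. 53. 49.]
tool shift [-0.9  1.3 -0.7] norm 1.7
yaw turn y -0.15383948477256126 tool up tilt fix: roll err -0.08 pitch err 0.09
time_s: 14.73
ee_pos: [614.4, 21.4, 130.4]
ee_rot: [-90.1, -0.1, -138.1]
force: [-0.1, -0.7, -1.2]
gripper_width: 59.2
[-2.300e-01 -5.200e-01 -6.800e-01  6.146e+02  2.139e+01  1.307e+02]
[ 6.6000e-01 -2.5000e-01 -1.9900e+00  6.1479e+02  2.1400e+01  1.3096e+02]
[ 2.9000e-01  4.1000e-01 -5.9000e-01  6.1492e+02  2.1370e+01  1.3120e+02]
[ 1.1000e-01 -7.8000e-01 -1.7300e+00  6.1501e+02  2.1410e+01  1.3143e+02]
t 14.93 p [615.   21.4 131.4] rot [-9.0030e+01 -4.0000e-02 -1.3815e+02] F [ 0.11 -0.78 -1.73] T [-0.02  0.02 -0.04] w 59.8 q [ 1. 25. 91. -0. 64. 49.]
```

View pics/l3side.png

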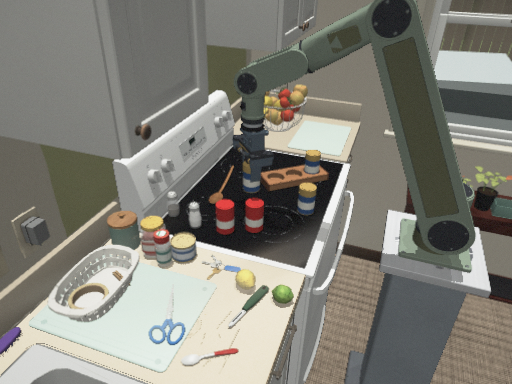

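Tin 1 reads about -1.3 N, so it is also nearly empty, which confirms tin 3 as the full one. Taking tin 1 to well_2.

```bash
python3 -m handwheel '[[0,[15,0,12.5],[0,0,0]],[0,[26,0,22],[0,0,0]],[0,[28,0,24],[0,0,0]],[0,[28,0,24],[0,0,0]],[0,[28,0,24],[0,0,0]],[0,[20,7,17],[0,0,0]],[0,[10,8,8],[0,0,0]],[0,[3.5,8,2.8],[0,0,0]],[0,[0,8,0],[0,0,0]],[0,[0,0,0],[0,0,0]]]'; python3 to.py 587 -184.5 100
python3 - <<'E'
from h import *
for c in("top","side"):
  im=env.grab_frame(c);cv2.imwrite(f"pics/w5{c}.png",im[:,:,::-1])
E
python3 to.py 587 -184.5 100;python3 ovtin.py pics/w5side.png 587.5 -184 52.5 pics/ov5.png 250,310,140,185
```

```text
time_s: 15.77
ee_pos: [585.5, -182.8, 98.5]
ee_rot: [-90.3, -0.1, -138.1]
force: [0.3, 0.1, -1.1]
gripper_width: 60.0
t 15.77 p [ 585.5 -182.8   98.5] rot [-9.0250e+01 -1.0000e-01 -1.3813e+02] F [ 0.3   0.14 -1.09] T [ 0.01 -0.01  0.01] w 60.0 q [-18.  27.  94.   0.  60.  30.]
tool shift [-0.  -1.5  2.3] norm 2.7
t 15.87 p [ 586.7 -182.7  100.3] rot [-9.0080e+01 -2.0000e-02 -1.3805e+02] F [ 0.16  0.21 -0.1 ] T [-0.05 -0.03 -0.03] w 59.8 q [-18.  27.  93.   0.  60.  30.]
tool shift [1.  0.3 1.5] norm 1.8
```

View pics/ov5.png

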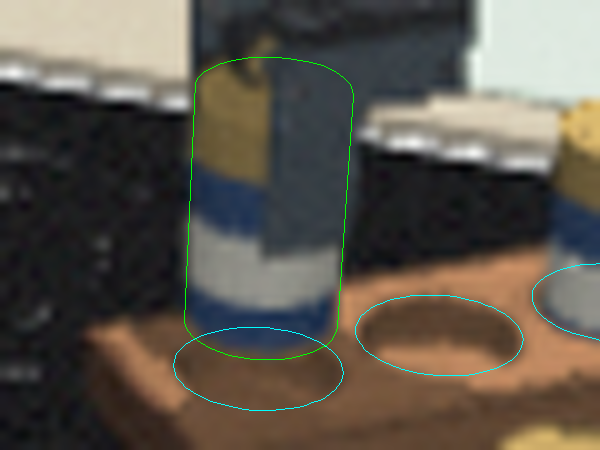

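The tin lines up laterally with well_2, with the same small vertical offset as last time. Nudge and lower.

```bash
python3 -m handwheel '[[0,[0.7,6,1.2],[0,0,0]],[0,[0,6,0],[0,0,0]],[0,[0,4,0],[0,0,0]],[0,[0,3,0],[0,0,0]],[0,[0,2,0],[0,0,0]],[0,[0,2,0],[0,0,0]],[0,[0,2,0],[0,0,0]],[0,[0,2,0],[0,0,0]],[0,[0,2,0],[0,0,0]],[0,[0,0,0],[0,0,0]]]'; python3 to.py 587 -184.5 57
```

```text
time_s: 16.7
ee_pos: [586.8, -185.7, 71.6]
ee_rot: [-90.0, -0.0, -138.1]
force: [-0.0, 0.8, -1.5]
gripper_width: 59.6
t 16.7 p [ 586.8 -185.7   71.6] rot [-9.0020e+01 -2.0000e-02 -1.3815e+02] F [-0.03  0.78 -1.52] T [-0.01 -0.09 -0.05] w 59.6 q [-19.  29.  95.  -0.  56.  30.]
tool shift [-1.  14.6 -0.8] norm 14.6
```

```bash
python3 -m handwheel '[[0,[-0.5,3,-0.4],[0,0,0]],[0,[0,3,0],[0,0,0]],[0,[0,2,0],[0,0,0]],[0,[0,2,0],[0,0,0]],[0,[0,1.5,0],[0,0,0]],[0,[0,1,0],[0,0,0]],[0,[0,1,0],[0,0,0]],[0,[0,1,0],[0,0,0]],[0,[0,0,0],[0,0,0]],[0,[0,0,0],[0,0,0]]]'; python3 to.py
```

```text
time_s: 17.53
ee_pos: [587.2, -185.0, 58.2]
ee_rot: [-90.0, 0.0, -138.1]
force: [-1.3, 1.6, 5.0]
gripper_width: 59.6
t 17.53 p [ 587.2 -185.    58.2] rot [-8.9970e+01  2.0000e-02 -1.3814e+02] F [-1.34  1.56  5.01] T [ 0.16  0.25 -0.01] w 59.6 q [-19.  29.  96.   0.  55.  30.]
```

The floor is reached (foot about 10 mm, Fz rising). Release, rise and check.

```bash
python3 -m handwheel '[[1,[0,0,0],[0,0,0]],[1,[0,0,0],[0,0,0]],[1,[0,0,0],[0,0,0]],[1,[0,0,0],[0,0,0]],[1,[0,-10,0],[0,0,0]],[1,[0,-30,0],[0,0,0]],[1,[0,-40,0],[0,0,0]],[1,[0,-25,0],[0,0,0]],[1,[0,0,-20],[0,0,0]],[1,[0,0,-30],[0,0,0]]]'; python3 to.py 427 -38.5 150
python3 - <<'E'
from h import *
im=env.grab_frame("side");cv2.imwrite(f"pics/w6side.png",im[:,:,::-1])
b=(235,345,130,220);cv2.imwrite("pics/w6z.png",cv2.resize(im[b[2]:b[3],b[0]:b[1]],None,fx=6,fy=6,interpolation=cv2.INTER_CUBIC)[:,:,::-1])
E
python3 ovtin.py pics/w6side.png 587.5 -184 10 pics/ov6.png 250,310,140,195
```

```text
time_s: 18.37
ee_pos: [556.3, -149.4, 165.3]
ee_rot: [-89.6, 0.2, -138.3]
force: [0.3, 0.5, 0.6]
gripper_width: 91.4
t 18.37 p [ 556.3 -149.4  165.3] rot [ -89.61    0.21 -138.25] F [0.28 0.48 0.63] T [-0.04 -0.03  0.03] w 91.4 q [-16.  20.  94.  -0.  65.  32.]
tool shift [  22.7   14.1 -168.9] norm 171.0
```

View pics/ov6.png

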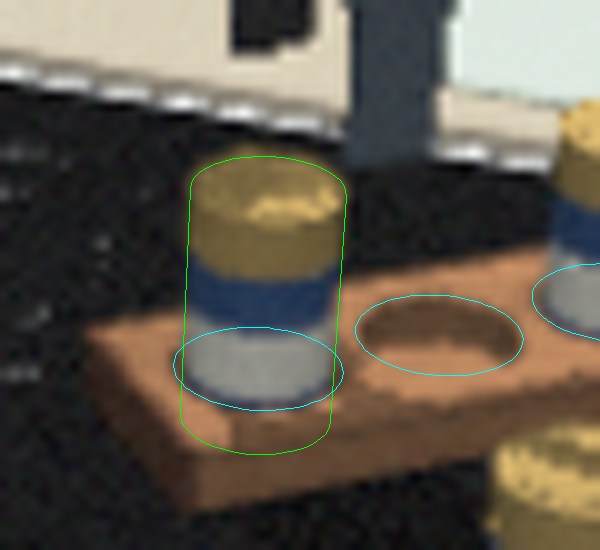

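View pics/w6z.png

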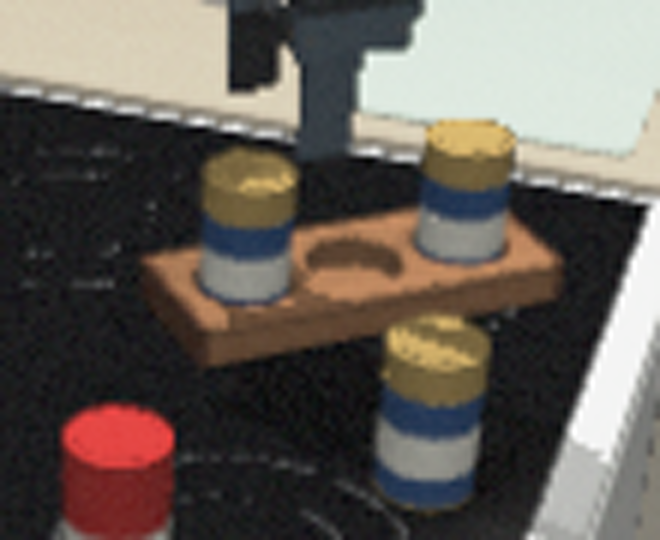

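Both empties are seated upright in the outer wells, and the full tin stands at about (307,199). Moving over it.

```bash
python3 -m handwheel '[[1,[6,2,-34],[0,0,0]],[1,[5,2,-38],[0,0,0]],[1,[5,3,-38],[0,0,0]],[1,[5,3,-30],[0,0,0]],[1,[1.7,3,-18],[0,0,0]],[1,[0,1,-6],[0,0,0]],[1,[0,0,0],[0,0,0]],[1,[0,0,0],[0,0,0]],[1,[0,0,0],[0,0,0]],[1,[0,0,0],[0,0,0]]]'; python3 to.py 427 -38.5 47 -138
```

```text
time_s: 19.25
ee_pos: [428.8, -41.6, 148.6]
ee_rot: [-89.9, 0.0, -138.2]
force: [-0.3, -0.4, -0.0]
gripper_width: 91.4
t 19.25 p [428.8 -41.6 148.6] rot [-8.9950e+01  3.0000e-02 -1.3819e+02] F [-0.26 -0.37 -0.01] T [-0.04 -0.03  0.01] w 91.4 q [ -7.   9. 113.  -0.  58.  41.]
tool shift [ -0.7 101.6  -3.6] norm 101.7
yaw turn y -0.19169349417038006 tool up tilt fix: roll err -0.05 pitch err 0.03
```

```bash
python3 -m handwheel '[[1,[-0.7,22,-2.5],[0,0,0]],[1,[0,32,-1],[0,0,0]],[1,[0,31,0],[0,0,0]],[1,[0,16.5,0],[0,0,0]],[1,[0,0,0],[0,0,0]],[0,[0,0,0],[0,0,0]],[0,[0,0,0],[0,0,0]],[0,[0,0,0],[0,0,0]],[0,[0,0,0],[0,0,0]],[0,[0,0,0],[0,0,0]]]' 35; python3 to.py 427 -38.5 47
python3 -m handwheel '[[0,[0,-8,0],[0,0,0]],[0,[0,-18,0],[0,0,0]],[0,[0,-25,0],[0,0,0]],[0,[0,-30,0],[0,0,0]],[0,[0,-30,0],[0,0,0]],[0,[0,-30,0],[0,0,0]],[0,[0,-30,0],[0,0,0]],[0,[0,-30,0],[0,0,0]],[0,[0,-25,0],[0,0,0]],[0,[0,-14,0],[0,0,0]]]'; python3 to.py
```

```text
time_s: 20.08
ee_pos: [426.5, -38.0, 47.9]
ee_rot: [-89.9, 0.1, -138.1]
force: [0.8, -1.4, 1.8]
gripper_width: 61.0
t 20.08 p [426.5 -38.   47.9] rot [-8.9880e+01  9.0000e-02 -1.3815e+02] F [ 0.82 -1.39  1.77] T [-0.22 -0.18 -0.  ] w 61.0 q [ -7.  16. 121.  -0.  42.  42.]
tool shift [0.  0.9 0.7] norm 1.2
time_s: 20.92
ee_pos: [425.8, -37.7, 290.2]
ee_rot: [-89.8, 0.2, -138.1]
force: [0.4, -0.1, -4.3]
gripper_width: 59.7
t 20.92 p [425.8 -37.7 290.2] rot [ -89.82    0.16 -138.14] F [ 0.36 -0.07 -4.28] T [-0.03 -0.04  0.03] w 59.7 q [-7.  2. 99.  0. 79. 42.]
```

```bash
python3 -m handwheel '[[0,[0,-5,0],[0,0,0]],[0,[0,0,0],[0,0,0]],[0,[0,0,0],[0,0,0]],[0,[0,0,0],[0,0,0]],[0,[0,0,0],[0,0,0]],[0,[0,0,0],[0,0,0]],[0,[0,0,0],[0,0,0]],[0,[0,0,0],[0,0,0]],[0,[0,0,0],[0,0,0]],[0,[0,0,0],[0,0,0]]]'
python3 - <<'E'
from h import *
F=[]
for c in("side","top")*3:
    im=env.grab_frame(c);cv2.imwrite(f"pics/f{c}.png",im[:,:,::-1]);F.append(env.state()["force"])
print(np.mean(F,0),np.std(F,0))
E
python3 to.py
```

```text
time_s: 21.75
ee_pos: [425.6, -37.8, 291.9]
ee_rot: [-90.0, -0.0, -138.1]
force: [0.4, 0.2, -3.9]
gripper_width: 59.7
[-0.10253932 -0.06856679 -4.69988874] [0.51410168 0.61145009 0.51528534]
t 22.05 p [425.6 -37.8 292. ] rot [ -89.99   -0.   -138.15] F [ 0.33 -0.62 -4.68] T [-0.02 -0.04  0.02] w 59.4 q [-7.  2. 99. -0. 79. 42.]
```

View pics/fside.png

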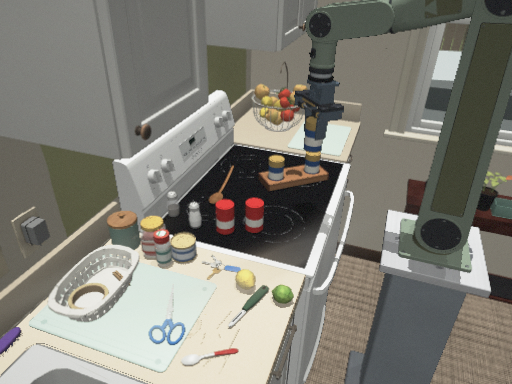

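View pics/ftop.png

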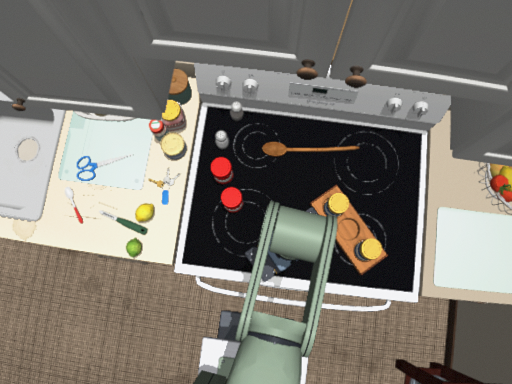

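The full tin is held upright with its foot about 244 mm above the cooktop and a 4.7 N load. The empties sit in the outer wells, and the lemon (145,212), shaker (221,139), spoon (275–358,149) and red tins haven't moved. Handing in.

```bash
python3 -c "
from workcell import env
print(env.job_done())"
```

```text
the job is handed in; nothing more can be done
None
```

I lifted all three blue tins: the one at (427,-37) pulled about 4.7 N (full), the other two about 1.4 N each (nearly empty). The two light ones are in the outer wells of the holder, upright and let go, and the arm is still holding the full one upright.

**Last checks**
- **Holder:** both tins met the well floor at the expected height. The camera overlays show them seated upright.
- **Held tin:** its foot is about 244 mm above the cooktop, and it isn't slipping (jaws steady at 59.5 mm, tool tilt about 0°).
- **Other things:** the lemon, shaker, spoon and red tins look unmoved in the final pictures.
- **Time:** about 22 s of the 72 s.

No check failed. The small disagreements were 2–4 mm between the two cameras' tin positions and about 1 N of noise in the force readings, too little to change which tin was full. I set the full tin back on the cooktop after its first weighing, then put the two light ones away before picking it up again.

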